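# Find the warped cover by rocking it on the surface plate

## Robot

A 7-joint arm with a two-finger parallel gripper is mounted at the origin on the work surface; the furniture and walls round the work are solid. World frame = base frame: x ahead of the robot, y to its left, z up, the work surface at z = 0. Lengths are in m, angles in rad, forces in N, time in s.
With the tool pointing down it reaches from about 0.425 to 0.95 m from the base axis. Payload 16.7 kg.
Tool frame: the origin (TCP) lies at the very end of the fingers, on their centre line; the grasp point (between the pads) lies 19 mm behind it; y points along the fingers, z is the direction in which the jaws open and shut, and the axes are right-handed (so a half turn about y gives the same grasp; the last joint's range is limited). The gripper opens to 94 mm and grips with 3 to 60 N. Pads are 16 mm wide; open, the fingers measure 119 mm over their backs; the gripper's body (75 mm by 177 mm) begins 78 mm behind the grasp point.
Start: joints at [1.169, 0.426, 0.074, 1.606, -0.034, 1.111, -0.067], TCP at [0.169, -0.654, 0.205] pointing down, gripper open.
Joint ranges: [-2.85, 2.85], [-0.5, 2.14], [-1.23, 1.37], [0.21, 2.46], [-1.02, 4.16], [0.16, 2.05], [-2.73, 2.73]. Speed limits (rad/s): [1.89, 1.89, 2.39, 2.39, 3.01, 3.01, 3.01].

## Interface

Orientations are given as a unit quaternion [x, y, z, w].
In Python, from rig import env, cams, job gives the robot as it stands. The module is installed in compiled form; this text tells all that it offers.
- The arm moves only by the tool jog_arm, never from a script. Its argument "rows" is a list of rows, each a list of 3 entries, a list of its own where there are three numbers: the gripper's target within -1 to 1 (shut at 1, half-way at 0, fully open at -1), then the shift along the tool's x, y, z in m, then the turn about the tool's y in rad. A call has 1 to 12 rows; each row shifts and turns the commanded pose from where the row before left it, along the tool's axes as they then stand; what a row does not reach is not made up. A row lasts 1/12 s, in which the tool goes at most 41.7 mm and 7.16 degrees, less where a joint would pass 70% of its speed; a pose out of reach is approached as far as the arm can. A call with a gripper value outside its range is refused whole. The fingers move at their own pace and stop on an object; "squeeze" is the grip in N (left out, the last holds). Time passes only in rows, so rows that do not move let the fingers close. It gives the time, the measured TCP pose, the force and the opening at its end, in the units of the state.
- env.get_obs(): the state, without advancing time (a new reading comes with each control period).
- cams.capture(name): name is "scene" or "top" or "wrist"; returns a dict with "img" (420x560x3 uint8, red, green, blue), "depth" (420x560 float32, m along the optical axis (not along the pixel's ray), 0 where there is no reading), "intrinsics" (3x3 intrinsics, pixels), "R" (3x3) and "t" (3): a world point X has camera coordinates R X + t. Camera axes: x right, y down, z forward; pixel columns grow to the right and rows downward; lengths in m; the calibration is good to about 2 mm. A picture is of the moment at which its call begins.
- job.sign_off(): hands the job in, once; it reports no verdict.
The state is a dict: "t": time; "joint_positions": joint angles; "joint_vel": joint speeds; "joint_torque": joint torques, N m; "ee_pos": TCP position; "ee_rot": TCP orientation; "wrist_force": force on the tool from outside, world axes, zero at the start; "ft_torque": the same for the moment, N m; "grip_width": finger opening in m.
Only numpy, scipy, OpenCV 4.12 (cv2) and the standard library are available. Lean on these libraries where they do the work, as an engineer would, in place of code of your own. Each camera call takes 0.05 s, during which the arm holds its last target. There are 200 camera calls.

## Task

Two look-alike metal covers lie on the dark surface plate; one is true, the other is warped. Press down with the fingers on the ends of the covers to find the one that rocks, holding it pressed down in its tilted position for about half a second, then let go, take that warped cover by its handle and lay it flat on the floor of the red reject tray. Leave the true cover lying on the surface plate without lifting it off, and do not knock over or push away the cream filter cartridge and the yellow tape measure standing behind it.

Things in the scene. Friction and masses are not known exactly. Their poses are not given: they have to be found in the camera images.
- surface_plate: fixed dark stone surface plate, 260 (its x) x 440 (its y) mm; origin on the bench under its centre; its flat top is 60 mm above the origin. Right of it on the bench stands a fixed grey parts cabinet, 190 (x) x 232 (y) x 237 mm high, its middle at x 0.47, y -0.60 m: pass over or round it
- cover_a: one of two look-alike covers: metal plate 160 (its x) x 96 (its y) x 5 mm, about 0.5 kg; origin at the centre of its underside, z up. Over its middle (x = 0), along its y, runs a black bridge handle: bar 76 mm long (y), 16 mm wide (x), underside 25 mm and top 39 mm above the origin, on two posts at y = +-28 mm. See cover_b for the warp
- cover_b: the other cover, same form. On the warped one (a or b: not told) one end (x = +80 or -80 mm: not told) is bent up 6 degrees, its tip 6 mm clear, the rest lying flat. Pressed 14 mm from the tip it gives by 5 mm under 1.4 to 3 N, the whole cover rocking over by 0.1 rad; let go, it falls back. The true one does not give when pressed at its ends. Untouched, both are level
- reject_tray: fixed red open tray, outside 240 (its x) x 170 (its y) x 25 mm high, walls and floor 5 mm thick; origin on the bench under its centre, floor 5 mm above it. A cover fits in with its long side along the tray's x, either way round
- tape_measure: yellow pocket tape measure standing on the bench behind the surface plate, 41 x 80 x 65 mm; origin at the centre of its underside; loose bystander
- cartridge: cream filter cartridge with a dark ring, standing upright on the bench behind the surface plate, 45 mm diameter, 72 mm high; origin at the centre of its foot; loose bystander
There are look-alikes about, which are no part of the job. What is shaped like the cover_b but brown or purple is not meant.

How it is judged:
By the outcome, as a careful person would: the job done as asked, in the order asked, and still so for the second after the job is handed in, with the robot touching nothing.
It also fails if it takes over 72 s, if anything falls off the work surface, if the arm or the gripper's body presses on something with over 40 N, if the wrist force passes 120 N, or if a joint passes its speed limit or range.

## Working session

There is one attempt and no reset: what is moved stays moved. The work goes in short steps, Python scripts to look and compute and a tool call to move; the robot and the scene stay as the last step left them, time stands still between calls to the robot, and variables do not carry over. Pictures are saved under pics/ and viewed, about 8 in all and at most 12, crops included, and the job is handed in when it is done.

Besides the shell and the picture viewer there is one more tool, called after ">>>" in YAML: its name, and indented under it one key for each argument. jog_arm: Moves the arm, as the interface text tells. Its arguments: {"type":"object","properties":{"rows":{"type":"array","items":{"type":"array"}},"squeeze":{"type":"number"}},"required":["rows"]}

```bash
mkdir -p pics; cat > h.py <<'E'
import numpy as np, cv2
from rig import env, cams, job
def cap(n,save=None):
    c=cams.capture(n)
    if save: cv2.imwrite('pics/'+save,c['img'][:,:,::-1])
    return c
def pts(c):
    K=c['intrinsics'];d=c['depth'];v,u=np.indices(d.shape)
    P=np.stack([(u-K[0,2])/K[0,0]*d,(v-K[1,2])/K[1,1]*d,d],-1)
    return (P-c['t'])@c['R']
E
python3 - <<'E'
from h import *
o=env.get_obs();print({k:np.round(v,3) for k,v in o.items()})
a=cap('top','top.png');b=cap('scene','scene.png')
np.savez('top.npz',P=pts(a),**a);np.savez('scene.npz',P=pts(b),**b)
print(a['intrinsics'],a['R'],a['t'])
E
```

```text
{'t': np.float64(0.0), 'joint_positions': array([ 1.168,  0.427,  0.074,  1.607, -0.034,  1.111, -0.067]), 'joint_vel': array([-0.001,  0.001, -0.001,  0.   ,  0.   , -0.   , -0.001]), 'joint_torque': array([-1.0000e-03, -9.3584e+01,  3.6650e+00, -4.5419e+01, -4.9000e-02,
        2.0000e-02,  0.0000e+00]), 'ee_pos': array([ 0.169, -0.653,  0.205]), 'ee_rot': array([-0.089,  0.702, -0.701,  0.089]), 'wrist_force': array([-0.294, -0.527, -0.679]), 'ft_torque': array([ 0.025, -0.02 , -0.003]), 'grip_width': np.float64(0.094)}
[[461.70462359   0.         279.81273438]
 [  0.         461.70462359 205.02959221]
 [  0.           0.           1.        ]] [[ 0.05658109 -0.9983839   0.00530733]
 [-0.97751634 -0.05647842 -0.20315511]
 [ 0.20312654  0.00630674 -0.97913218]] [0.03811995 0.50612721 1.21470509]
```

View pics/top.png

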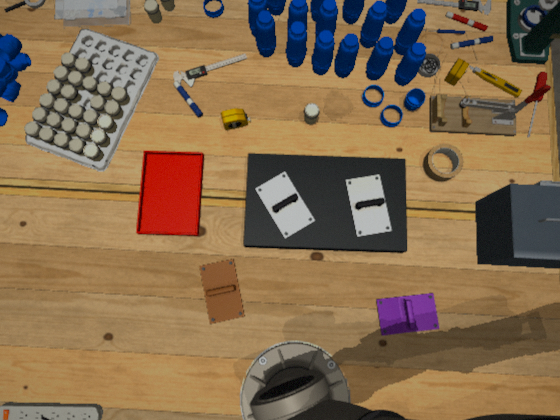

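View pics/scene.png

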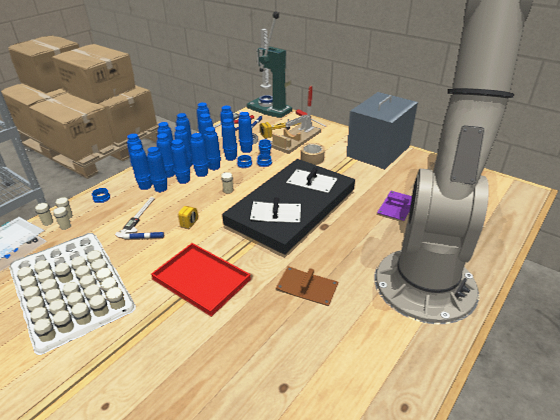

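The two white covers are at top-view pixels (285,204) and (369,205) on the dark plate. They fit the description. The brown one at (221,290) and the purple one at (408,313) are look-alikes on the bench. The red tray is at (171,193), the tape at (234,118) and the cartridge at (311,113).

```bash
python3 - <<'E'
from h import *
from scipy.spatial.transform import Rotation as Ro
o=env.get_obs();print('R',Ro.from_quat(o['ee_rot']).as_matrix().round(3).tolist())
d=np.load('top.npz');img=d['img'].astype(int);K=d['intrinsics'];R=d['R'];t=d['t'];P=d['P']
def ray(u,v,z):
    r=R.T@np.array([(u-K[0,2])/K[0,0],(v-K[1,2])/K[1,1],1]);c=-R.T@t
    return c+r*(z-c[2])/r[2]
r,g,b=img[...,0],img[...,1],img[...,2]
def rect(m,z,name):
    n,l,s,c=cv2.connectedComponentsWithStats(m.astype(np.uint8))
    for i in range(1,n):
        if s[i,4]<150: continue
        cn=max(cv2.findContours((l==i).astype(np.uint8),cv2.RETR_EXTERNAL,cv2.CHAIN_APPROX_NONE)[0],key=len)[:,0]
        X=np.array([ray(u,v,z)[:2] for u,v in cn]).astype(np.float32)
        rc=cv2.minAreaRect(X);bx=cv2.boxPoints(rc)
        e=bx[1]-bx[0];f=bx[2]-bx[1];L=e if np.hypot(*e)>np.hypot(*f) else f
        print(name,c[i].round(),'ctr',np.round(rc[0],4),'size',np.round(rc[1],3),'long dir deg',round(np.degrees(np.arctan2(L[1],L[0]))%180,1),'depth z',np.median(P[l==i][:,2]).round(4))
roi=np.zeros(r.shape,bool);roi[150:252,240:410]=1
rect(roi&(img.min(-1)>120)&(img.max(-1)-img.min(-1)<40),.065,'cover')
roi2=np.zeros(r.shape,bool);roi2[150:255,240:412]=1
rect(roi2&(img.max(-1)<75)|roi&(img.min(-1)>120)&(img.max(-1)-img.min(-1)<40),.06,'plate')
h=np.zeros(r.shape,bool);h[175:230,265:395]=1
rect((r>130)&(g<40)&(b<40)&(np.indices(r.shape)[1]<230)&(np.indices(r.shape)[0]>140),.025,'tray')
m=(r>150)&(g>110)&(b<60);m[:100]=0;m[135:]=0;m[:,260:]=0;m[:,:210]=0
rect(m,.065,'tape')
m=(P[...,2]>.03);m[:95]=0;m[130:]=0;m[:,:290]=0;m[:,335:]=0
rect(m,.07,'cart')
m=(P[...,2]>.085)&roi2; rect(m,.099,'handle')
E
python3 - <<'E'
import cv2
a=cv2.imread('pics/top.png')[145:255,240:415];cv2.imwrite('pics/crop.png',cv2.resize(a,None,fx=4,fy=4,interpolation=3))
E
```

```text
R [[-0.968, -0.0, 0.25], [-0.25, 0.001, -0.968], [0.0, -1.0, -0.001]]
cover [284. 205.] ctr [0.5038 0.0548] size [0.161 0.097] long dir deg 34.0 depth z 0.0658
cover [368. 205.] ctr [ 0.5155 -0.1721] size [0.161 0.096] long dir deg 12.8 depth z 0.0648
plate [326. 203.] ctr [ 0.5178 -0.057 ] size [0.262 0.467] long dir deg 91.2 depth z 0.0609
tray [171. 194.] ctr [0.5285 0.3788] size [0.238 0.166] long dir deg 1.5 depth z 0.0047
tape [232. 114.] ctr [0.7548 0.217 ] size [0.036 0.058] long dir deg 105.4 depth z 0.0607
cart [311. 112.] ctr [ 0.7708 -0.0059] size [0.051 0.04 ] long dir deg 2.6 depth z 0.0688
handle [284. 202.] ctr [0.501  0.0549] size [0.017 0.075] long dir deg 124.1 depth z 0.0979
handle [370. 203.] ctr [ 0.5127 -0.1706] size [0.016 0.076] long dir deg 102.9 depth z 0.0979
```

View pics/crop.png

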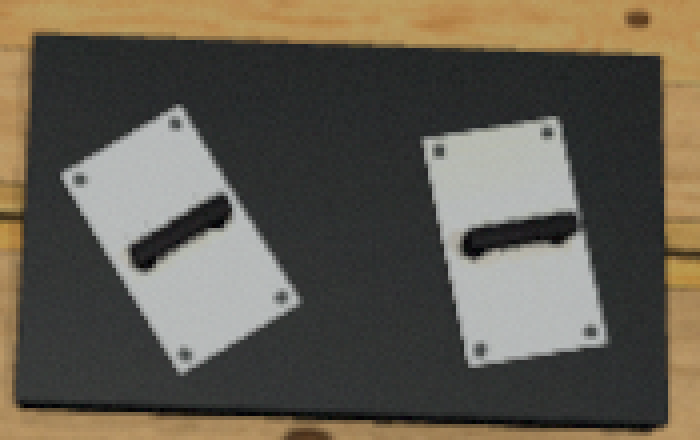

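The enlarged crop confirms two matching grey-white plates with black handles at top-view (285,204) and (369,205). Next I check end heights in the existing depth data and lift off at the same time.

```bash
python3 - <<'E'
from h import *
for v in('top','scene'):
    P=np.load(v+'.npz')['P'].reshape(-1,3)
    for n,c,a in(('L',(.5024,.0548),34),('R',(.514,-.1714),12.9)):
        a=np.radians(a);d=P[:,:2]-c;x=d@[np.cos(a),np.sin(a)];y=d@[-np.sin(a),np.cos(a)]
        print(v,n,[(k,round(float(np.median(P[(abs(x-k/1000)<.006)&(abs(y)<.04)&(P[:,2]>.055)][:,2]))*1000,1)) for k in(-72,-60,-40,-25,25,40,60,72)])
E
```

```text
top L [(-72, 64.9), (-60, 64.7), (-40, 64.9), (-25, 64.8), (25, 65.4), (40, 66.7), (60, 69.1), (72, 70.7)]
top R [(-72, 65.0), (-60, 64.7), (-40, 64.7), (-25, 64.8), (25, 64.8), (40, 64.9), (60, 64.8), (72, 65.1)]
scene L [(-72, 64.2), (-60, 63.9), (-40, 64.3), (-25, 64.3), (25, 64.7), (40, 65.6), (60, 67.8), (72, 69.8)]
scene R [(-72, 64.2), (-60, 64.0), (-40, 63.6), (-25, 63.6), (25, 64.0), (40, 64.3), (60, 64.7), (72, 63.5)]
```

>>> jog_arm:
  rows:
    - [1,[0,-0.04,0],0]
    - [1,[0,-0.04,0],0]

```text
t: 0.27
ee_pos: [0.1684, -0.652, 0.2839]
ee_rot: [-0.09, 0.703, -0.7, 0.089]
wrist_force: [-0.1, -1.1, 1.5]
grip_width: 0.0839
```

Depth says the left cover's far (+x) end is bent up. I'll confirm this by pressing, starting with the right cover's ends.

>>> jog_arm:
  rows:
    - [1,[-0.026,0,-0.0253],0]
    - [1,[-0.026,0,-0.0253],0]
    - [1,[-0.026,0,-0.0253],0]
    - [1,[-0.026,0,-0.0253],0]
    - [1,[-0.026,0,-0.0253],0]
    - [1,[-0.026,0,-0.0253],0]
    - [1,[-0.026,0,-0.0253],0]
    - [1,[-0.026,0,-0.0253],0]
    - [1,[-0.026,0,-0.0253],0]
    - [1,[-0.026,0,-0.0253],0]
    - [1,[-0.026,0,-0.0253],0]
    - [1,[-0.026,0,-0.0253],0]

```text
t: 1.27
ee_pos: [0.3954, -0.2798, 0.2855]
ee_rot: [0.089, -0.701, 0.701, -0.089]
wrist_force: [0.9, -0.4, 0.5]
grip_width: 0.0039
```

>>> jog_arm:
  rows:
    - [1,[-0.026,0,-0.0253],0]
    - [1,[-0.026,0,-0.0253],0]
    - [1,[-0.026,0,-0.0253],0]
    - [1,[0,0.03,0],0]
    - [1,[0,0.03,0],0]
    - [1,[0,0.03,0],0]
    - [1,[0,0.03,0],0]
    - [1,[0,0,0],0]

```text
t: 1.93
ee_pos: [0.4485, -0.1875, 0.1608]
ee_rot: [-0.092, 0.703, -0.7, 0.087]
wrist_force: [-1.5, -0.4, 0.0]
grip_width: 0.0005
```

>>> jog_arm:
  rows:
    - [1,[0,0.03,0],0]
    - [1,[0,0.03,0],0]
    - [1,[0,0.02,0],0]
    - [1,[0,0.008,0],0]
    - [1,[0,0,0],0]
    - [1,[0,0,0],0]

```text
t: 2.43
ee_pos: [0.4522, -0.1888, 0.0787]
ee_rot: [0.089, -0.701, 0.702, -0.089]
wrist_force: [-0.4, 0.7, 0.6]
grip_width: 0.0002
```

>>> jog_arm:
  rows:
    - [1,[0,0.003,0],0]
    - [1,[0,0.003,0],0]
    - [1,[0,0.002,0],0]
    - [1,[0,0,0],0]
    - [1,[0,0,0],0]

```text
t: 2.85
ee_pos: [0.4516, -0.1886, 0.0697]
ee_rot: [0.089, -0.701, 0.701, -0.089]
wrist_force: [-0.5, 0.9, -0.4]
grip_width: 0.0004
```

>>> jog_arm:
  rows:
    - [1,[0,0.002,0],0]
    - [1,[0,0.002,0],0]
    - [1,[0,0,0],0]
    - [1,[0,0,0],0]

```text
t: 3.18
ee_pos: [0.4515, -0.1885, 0.0654]
ee_rot: [-0.089, 0.702, -0.701, 0.089]
wrist_force: [0.1, 0.5, -0.4]
grip_width: 0.0004
```

>>> jog_arm:
  rows:
    - [1,[0,0.002,0],0]
    - [1,[0,0,0],0]
    - [1,[0,0,0],0]
    - [1,[0,0,0],0]

```text
t: 3.52
ee_pos: [0.4517, -0.1886, 0.065]
ee_rot: [0.089, -0.701, 0.702, -0.089]
wrist_force: [-12.3, 5.8, 40.0]
grip_width: 0.0003
```

Near end of the right cover is rigid (40 N at z 0.065). Next I press its far end, more gently.

>>> jog_arm:
  rows:
    - [1,[0,-0.03,0],0]
    - [1,[0,-0.03,0],0]
    - [1,[-0.032,0,0],0]
    - [1,[-0.033,0,0],0]
    - [1,[-0.033,0,0],0]
    - [1,[-0.032,0,0],0]
    - [1,[0,0.025,0],0]
    - [1,[0,0.02,0],0]
    - [1,[0,0.01,0],0]
    - [1,[0,0.002,0],0]
    - [1,[0,0,0],0]
    - [1,[0,0,0],0]

```text
t: 4.52
ee_pos: [0.5773, -0.1562, 0.0667]
ee_rot: [-0.089, 0.701, -0.701, 0.089]
wrist_force: [-0.7, -0.0, -0.2]
grip_width: 0.0002
```

>>> jog_arm:
  rows:
    - [1,[0,0.001,0],0]
    - [1,[0,0.001,0],0]
    - [1,[0,0,0],0]
    - [1,[0,0,0],0]
    - [1,[0,0,0],0]

```text
t: 4.93
ee_pos: [0.5776, -0.1563, 0.0653]
ee_rot: [0.089, -0.701, 0.702, -0.089]
wrist_force: [-1.7, -0.2, 8.3]
grip_width: 0.0007
```

Right cover is rigid at both ends. Now the left cover's far end.

>>> jog_arm:
  rows:
    - [1,[0,-0.03,0],0]
    - [1,[0,-0.03,0],0]
    - [1,[-0.006,0,-0.035],0]
    - [1,[-0.006,0,-0.035],0]
    - [1,[-0.006,0,-0.035],0]
    - [1,[-0.006,0,-0.035],0]
    - [1,[-0.006,0,-0.035],0]
    - [1,[-0.006,0,-0.035],0]
    - [1,[-0.006,0,-0.035],0]
    - [1,[0,0,0],-0.114]
    - [1,[0,0,0],-0.114]
    - [1,[0,0,0],-0.114]

```text
t: 5.93
ee_pos: [0.5567, 0.0926, 0.1248]
ee_rot: [0.209, -0.675, 0.675, -0.21]
wrist_force: [-0.2, 0.6, 0.6]
grip_width: 0.0005
```

>>> jog_arm:
  rows:
    - [1,[0,0.025,0],0]
    - [1,[0,0.02,0],0]
    - [1,[0,0.004,0],0]
    - [1,[0,0,0],0]
    - [1,[0,0,0],0]

```text
t: 6.35
ee_pos: [0.5571, 0.0918, 0.0762]
ee_rot: [-0.207, 0.676, -0.676, 0.207]
wrist_force: [-0.4, -0.1, 0.7]
grip_width: 0.0007
```

>>> jog_arm:
  rows:
    - [1,[0,0.002,0],0]
    - [1,[0,0.002,0],0]
    - [1,[0,0.002,0],0]
    - [1,[0,0.001,0],0]
    - [1,[0,0,0],0]
    - [1,[0,0,0],0]

```text
t: 6.85
ee_pos: [0.5571, 0.0918, 0.0688]
ee_rot: [-0.207, 0.676, -0.676, 0.207]
wrist_force: [1.7, -0.5, 1.6]
grip_width: 0.0003
```

>>> jog_arm:
  rows:
    - [1,[0,0.001,0],0]
    - [1,[0,0.001,0],0]
    - [1,[0,0.0005,0],0]
    - [1,[0,0,0],0]
    - [1,[0,0,0],0]
    - [1,[0,0,0],0]

```text
t: 7.35
ee_pos: [0.5568, 0.0917, 0.066]
ee_rot: [-0.207, 0.676, -0.676, 0.207]
wrist_force: [1.6, 0.5, 1.1]
grip_width: 0.0004
```

It gives under about 1.5 N. I push slightly further, hold, and measure the tilt.

>>> jog_arm:
  rows:
    - [1,[0,0.0006,0],0]
    - [1,[0,0,0],0]
    - [1,[0,0,0],0]
    - [1,[0,0,0],0]
    - [1,[0,0,0],0]
    - [1,[0,0,0],0]
    - [1,[0,0,0],0]
    - [1,[0,0,0],0]
    - [1,[0,0,0],0]

```text
t: 8.1
ee_pos: [0.5568, 0.0917, 0.0654]
ee_rot: [-0.207, 0.676, -0.676, 0.207]
wrist_force: [1.0, 0.3, 1.4]
grip_width: 0.0009
```

```bash
python3 - <<'E'
from h import *
for v in('scene','top'):
    c=cap(v,v+'_press.png');P=pts(c).reshape(-1,3);a=np.radians(34);d=P[:,:2]-(.5024,.0548);x=d@[np.cos(a),np.sin(a)];y=d@[-np.sin(a),np.cos(a)]
    print(v,[(k,round(float(np.median(P[(abs(x-k/1000)<.006)&(abs(y)<.04)&(P[:,2]>.055)&(P[:,2]<.085)][:,2]))*1000,1)) for k in(-72,-60,-40,-25,25,40,60,72)])
E
```

```text
scene [(-72, 73.1), (-60, 73.0), (-40, 71.4), (-25, 69.3), (25, 64.1), (40, 64.0), (60, 64.9), (72, 64.8)]
top [(-72, 74.9), (-60, 72.6), (-40, 71.6), (-25, 69.4), (25, 64.5), (40, 64.6), (60, 64.2), (72, 66.2)]
```

The left cover is rocked over: its near end is up about 8 mm and the bent end lies flat, held over 0.7 s. Now I release, rise, move over the handle and turn.

>>> jog_arm:
  rows:
    - [1,[0,-0.003,0],0]
    - [1,[0,-0.003,0],0]
    - [1,[0,-0.004,0],0]
    - [1,[0,-0.03,0],0]
    - [1,[0,-0.03,0],0]
    - [0.2,[0,-0.02,0],0]
    - [-0.2,[0.033,0,0],-0.121]
    - [-0.2,[0.0328,0,-0.004],-0.121]
    - [-0.2,[0,0,0],-0.121]
    - [-0.2,[0,0,0],-0.121]
    - [-0.2,[0,0,0],-0.121]
    - [-0.2,[0,0,0],-0.121]

```text
t: 9.2
ee_pos: [0.5019, 0.0544, 0.1559]
ee_rot: [0.435, -0.557, 0.557, -0.435]
wrist_force: [0.1, -0.0, -0.1]
grip_width: 0.044
```

>>> jog_arm:
  rows:
    - [-0.2,[0,0,0],-0.121]
    - [-0.2,[0,0,0],-0.121]
    - [-0.2,[0,0,0],-0.121]
    - [-0.2,[0,0,0],-0.121]
    - [-0.2,[0,0,0],-0.121]
    - [-0.2,[0,0,0],-0.121]
    - [-0.2,[0,0,0],-0.121]
    - [-0.2,[0,0,0],0]
    - [-0.2,[0,0,0],0]

```text
t: 9.95
ee_pos: [0.502, 0.0545, 0.1556]
ee_rot: [-0.624, 0.332, -0.332, 0.624]
wrist_force: [-0.2, 0.2, 0.1]
grip_width: 0.0566
```

```bash
python3 - <<'E'
from h import *
from scipy.spatial.transform import Rotation as Ro
o=env.get_obs();M=Ro.from_quat(o['ee_rot']).as_matrix();print(o['ee_pos'].round(4),o['grip_width'],'z yaw',np.degrees(np.arctan2(M[1,2],M[0,2])),o['joint_positions'].round(2),M.round(3).tolist())
c=cap('wrist','w1.png');P=pts(c);m=(P[...,2]>.09)&(P[...,2]<.105)&(np.hypot(P[...,0]-.5024,P[...,1]-.0548)<.06)
X=P[m][:,:2].astype(np.float32);print(len(X));print(cv2.minAreaRect(X))
t=cap('top');P=pts(t).reshape(-1,3);a=np.radians(34);d=P[:,:2]-(.5024,.0548);x=d@[np.cos(a),np.sin(a)];y=d@[-np.sin(a),np.cos(a)]
print([(k,round(float(np.median(P[(abs(x-k/1000)<.006)&(abs(y)<.04)&(P[:,2]>.055)&(P[:,2]<.085)][:,2]))*1000,1)) for k in(-72,-60,-40,40,60,72)])
E
```

```text
[0.502  0.0545 0.1556] 0.05658583132809728 z yaw 33.96591394445299 [ 0.43  0.29 -0.77  2.    0.25  0.95  0.13] [[0.559, -0.0, 0.829], [-0.829, 0.0, 0.559], [-0.0, -1.0, -0.0]]
1583
((0.5050795674324036, 0.0553528368473053), (0.015914157032966614, 0.07440467178821564), 33.79829788208008)
[(-72, 63.7), (-60, 65.1), (-40, 64.1), (40, 67.3), (60, 69.5), (72, 69.4)]
```

View pics/w1.png

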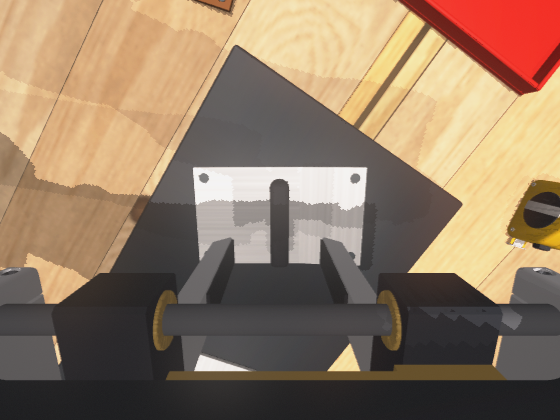

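Handle at wrist pixel (280,222), centred between the fingers at columns ~220/340; the cover has fallen back. I descend and grasp.

>>> jog_arm:
  rows:
    - [-0.2,[0,0.03,0.001],0]
    - [-0.2,[0,0.03,0],0]
    - [-0.2,[0,0.015,0],0]
    - [-0.2,[0,0.006,0],0]
    - [-0.2,[0,0,0],0]
  squeeze: 30

```text
t: 10.47
ee_pos: [0.5022, 0.0554, 0.0735]
ee_rot: [0.625, -0.332, 0.331, -0.624]
wrist_force: [0.3, -0.2, 0.4]
grip_width: 0.0564
```

>>> jog_arm:
  rows:
    - [0.3,[0,0,0],0]
    - [0.6,[0,0,0],0]
    - [0.8,[0,0,0],0]
    - [1,[0,0,0],0]
    - [1,[0,0,0],0]
    - [1,[0,0,0],0]
    - [1,[0,0,0],0]

```text
t: 11.05
ee_pos: [0.5031, 0.0553, 0.0747]
ee_rot: [-0.625, 0.331, -0.331, 0.625]
wrist_force: [0.7, -0.1, 4.3]
grip_width: 0.0155
```

>>> jog_arm:
  rows:
    - [1,[0,-0.01,0],0]
    - [1,[0,-0.02,0],0]
    - [1,[0,-0.025,0],0]
    - [1,[0,-0.025,0],0]
    - [1,[0,-0.01,0],0]
    - [1,[0,0,0],0]

```text
t: 11.55
ee_pos: [0.504, 0.0553, 0.1666]
ee_rot: [-0.624, 0.33, -0.332, 0.625]
wrist_force: [1.3, -0.7, -4.0]
grip_width: 0.0158
```

>>> jog_arm:
  rows:
    - [1,[-0.0212,0,0.0168],0]
    - [1,[-0.0212,0,0.0168],0]
    - [1,[-0.0212,0,0.0168],0]
    - [1,[-0.0212,0,0.0168],0]
    - [1,[-0.0212,0,0.0168],0]
    - [1,[-0.0212,0,0.0168],0]
    - [1,[-0.0212,0,0.0168],0]
    - [1,[-0.0212,0,0.0168],0]
    - [1,[-0.0212,0,0.0168],0]
    - [1,[-0.0212,0,0.0168],0]
    - [1,[-0.0212,0,0.0168],0]
    - [1,[-0.0212,0,0.0168],0]

```text
t: 12.55
ee_pos: [0.5261, 0.3796, 0.1623]
ee_rot: [0.626, -0.331, 0.331, -0.624]
wrist_force: [1.0, -0.4, -4.1]
grip_width: 0.0159
```

>>> jog_arm:
  rows:
    - [1,[0,0,0],0.081]
    - [1,[0,0,0],0.081]
    - [1,[0,0,0],0.081]
    - [1,[0,0,0],0.081]
    - [1,[0,0,0],0.081]
    - [1,[0,0,0],0.081]
    - [1,[0,0,0],0.081]
    - [1,[0,0,0],0]
    - [1,[0,0,0],0]

```text
t: 13.3
ee_pos: [0.5261, 0.3786, 0.163]
ee_rot: [0.509, -0.492, 0.492, -0.507]
wrist_force: [0.6, -0.0, -5.3]
grip_width: 0.016
```

```bash
python3 - <<'E'
from h import *
from scipy.spatial.transform import Rotation as Ro
o=env.get_obs();M=Ro.from_quat(o['ee_rot']).as_matrix();print(o['ee_pos'].round(4),o['grip_width'],'z yaw',np.degrees(np.arctan2(M[1,2],M[0,2])),o['wrist_force'])
cap('scene','s2.png')
E
```

```text
[0.5261 0.3786 0.163 ] 0.015954307148581554 z yaw 1.8723274756697428 [ 0.58651607 -0.00872917 -5.26397361]
```

View pics/s2.png

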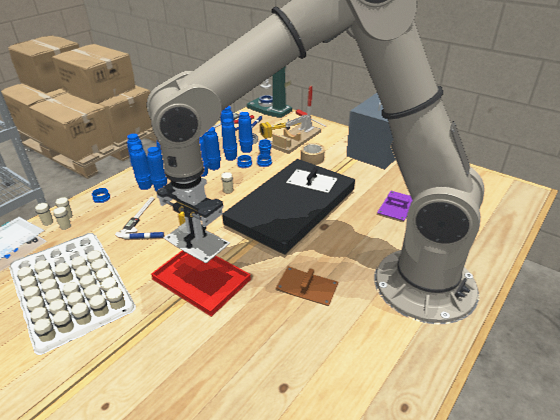

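The cover is held level above the tray (scene pixel ~(195,245)); the true cover is still on the plate. Now I lower it.

>>> jog_arm:
  rows:
    - [1,[0,0.025,0],0]
    - [1,[0,0.03,0],0]
    - [1,[0,0.03,0],0]
    - [1,[0,0.025,0],0]
    - [1,[0,0.015,0],0]
    - [1,[0,0.008,0],0]
    - [1,[0,0.003,0],0]
    - [1,[0,0,0],0]
    - [1,[0,0,0],0]

```text
t: 14.1
ee_pos: [0.5273, 0.3796, 0.0296]
ee_rot: [-0.507, 0.492, -0.492, 0.508]
wrist_force: [-0.1, 0.1, -4.4]
grip_width: 0.0157
```

>>> jog_arm:
  rows:
    - [1,[0,0.002,0],0]
    - [1,[0,0.002,0],0]
    - [1,[0,0.001,0],0]
    - [1,[0,0,0],0]
    - [1,[0,0,0],0]

```text
t: 14.52
ee_pos: [0.5267, 0.379, 0.0236]
ee_rot: [-0.507, 0.492, -0.492, 0.508]
wrist_force: [-0.3, 0.2, -5.1]
grip_width: 0.0158
```

>>> jog_arm:
  rows:
    - [1,[0,0.001,0],0]
    - [1,[0,0.001,0],0]
    - [1,[0,0.001,0],0]
    - [1,[0,0,0],0]
    - [1,[0,0,0],0]

```text
t: 14.93
ee_pos: [0.5266, 0.379, 0.0203]
ee_rot: [0.507, -0.492, 0.492, -0.507]
wrist_force: [0.3, 0.4, -4.8]
grip_width: 0.0159
```

>>> jog_arm:
  rows:
    - [1,[0,0.001,0],0]
    - [1,[0,0,0],0]
    - [1,[0,0,0],0]

```text
t: 15.18
ee_pos: [0.5267, 0.3791, 0.0198]
ee_rot: [-0.507, 0.492, -0.492, 0.508]
wrist_force: [-1.5, -1.3, 1.7]
grip_width: 0.0158
```

Contact (force rose from -5 to +1.7 N). I open and retreat.

>>> jog_arm:
  rows:
    - [0.5,[0,0,0],0]
    - [0.2,[0,0,0],0]
    - [-0.1,[0,0,0],0]
    - [-0.2,[0,0,0],0]
    - [-0.2,[0,0,0],0]
    - [-0.2,[0,-0.01,0],0]
    - [-0.2,[0,-0.03,0],0]
    - [-0.2,[0,-0.035,0],0]
    - [-0.2,[0,-0.035,0],0]
    - [-0.2,[0,-0.035,0],0]
    - [-0.2,[0,-0.035,0],0]
    - [-0.2,[0,0,0],0]

```text
t: 16.18
ee_pos: [0.5284, 0.3814, 0.2074]
ee_rot: [-0.504, 0.492, -0.493, 0.511]
wrist_force: [0.8, 0.9, -0.8]
grip_width: 0.0564
```

```bash
python3 - <<'E'
from h import *
o=env.get_obs();print(o['ee_pos'].round(3),o['grip_width'],o['wrist_force'])
cap('wrist','w3.png');c=cap('scene','s3.png');P=pts(c).reshape(-1,3)
img=c['img'].reshape(-1,3).astype(int);w=(img.min(-1)>110)&(np.ptp(img,axis=1)<40)
m=w&(abs(P[:,0]-.5285)<.11)&(abs(P[:,1]-.379)<.075)&(P[:,2]<.03)
q=P[m];print(cv2.minAreaRect(q[:,:2].astype(np.float32)))
for k in range(-70,80,20):
    s=q[abs(q[:,0]-.527-k/1000)<.008]; print(k,len(s),(np.median(s[:,2])*1000).round(1) if len(s) else None,end='; ')
t=cap('top','t3.png');P=pts(t).reshape(-1,3)
for n,c0 in(('tape',(.755,.217)),('cart',(.771,-.006))):
    s=P[(np.hypot(*(P[:,:2]-c0).T)<.07)&(P[:,2]>.045)];print(n,len(s),np.median(s,0).round(3))
E
python3 - <<'E'
import cv2
p='pics/'
a=cv2.imread(p+'s3.png')[150:330,130:390];b=cv2.imread(p+'w3.png')
cv2.imwrite(p+'f.png',cv2.vconcat([cv2.resize(a,(433,300)),cv2.resize(b,(433,300))]))
E
```

```text
[0.528 0.381 0.207] 0.056351014199817744 [ 0.75679815  0.89702627 -0.81776354]
((0.5255894660949707, 0.37791159749031067), (0.16272519528865814, 0.10355500876903534), 2.184293508529663)
-70 141 9.4; -50 137 9.0; -30 134 9.3; -10 115 9.1; 10 55 8.9; 30 70 10.8; 50 127 12.2; 70 118 14.4; tape 314 [0.751 0.217 0.059]
cart 198 [ 0.775 -0.006  0.07 ]
```

View pics/f.png

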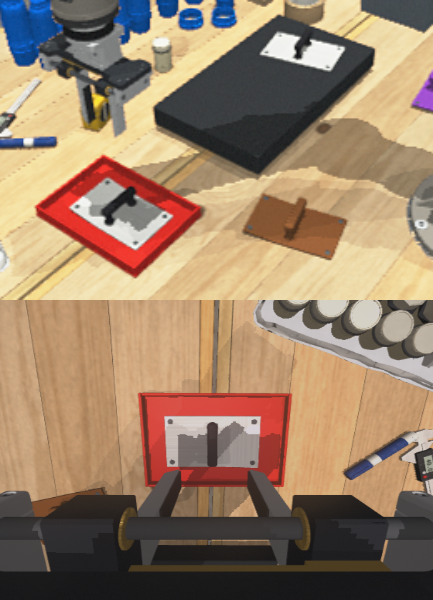

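The cover lies inside the red tray (crop pixel ~(122,208)). The true cover is on the plate (~(305,48)), the cartridge (160,53) and tape are standing where they were, and the arm touches nothing.

```bash
python3 -c "
from rig import job; print(job.sign_off())"
```

```text
the job is handed in; nothing more can be done
None
```

The warped cover is lying flat on the floor of the red reject tray, and the job is handed in after about 16 s of robot time.

- **Finding the warped cover:** I pressed the right cover at both ends and it did not give. I also pressed the left cover's far end, which gave about 5 mm under 1–2 N. The whole cover rocked (near end up about 8 mm), and I held it there for more than 0.7 s. I did not press the left cover's near end. After I let go, depth showed it had fallen back.
- **Placing it:** I gripped it by the handle and set it down in the tray. Its flat part reads about 9 mm high (10 mm expected) and the bent end about 14 mm. It sits well inside the tray walls.
- **Other objects:** The true cover is still on the surface plate. The tape measure and cartridge still stand within about 5 mm of where I first measured them. That is within how closely the two measurements can be compared. The arm is clear of everything.
- **High press force:** The first press on the true cover, at its near end, read 40 N vertically at the wrist (about 42 N in all). That is well under the 120 N wrist limit. It came through the fingertips, so I don't expect the 40 N limit on the arm and gripper body to apply. I pressed more gently after that, with at most 8 N.

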